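Discard a spent sample jar in the pedal bin

ROBOT

A 6-joint arm with a two-finger parallel gripper is mounted at the origin on a cart in front of the work surface, level with it; the furniture and walls round the work are solid. World frame = base frame: x ahead of the robot, y to its left, z up, the work surface at z = 0. Lengths are in m, angles in rad, forces in N, time in s.
With the tool pointing down it reaches from about 0.35 to 0.975 m from the base axis. Payload 4.9 kg.
Tool frame: the origin (TCP) lies at the very end of the fingers, on their centre line; the grasp point (between the pads) lies 19 mm behind it (pinch_z is the distance from the TCP to the grasp point, in m); z points along the fingers, y is the line along which they close (so a half turn about z gives the same grasp; the last joint's range is limited). The gripper opens to 85 mm and grips with 20 to 120 N. Pads are 22 mm wide; open, the fingers measure 114 mm over their backs; the gripper's body (76 mm by 85 mm) begins 54 mm behind the grasp point. The pads swing forward as they close: fully open they stand 13 mm farther back than shut.
Start: joints at [-1.388, 0.053, 1.613, -0, 1.476, -0.119], TCP at [0.186, -0.597, 0.231] pointing down, gripper open.
Joint ranges: [-3.01, 3.01], [-1.01, 2.22], [0.06, 2.58], [-1.02, 4.17], [0.09, 2.62], [-3.14, 3.14]. Speed limits (rad/s): [2.57, 2.57, 3.14, 3.14, 3.14, 3.14].

INTERFACE

Orientations are given as a unit quaternion [w, x, y, z].
In Python, from plant import * gives the robot as it stands. The module is installed in compiled form; this text tells all that it offers.
- The arm moves only by the tool play_rows, never from a script. Its arguments are lists of equal length, an entry for each row: "linear": the shift along the world's x, y, z in m, a list of three; "turn": the turn about the world's z in degrees. A call has 1 to 8 rows; each row shifts and turns the commanded pose from where the row before left it; what a row does not reach is not made up. A row lasts 1/8 s, in which the tool goes at most 62.5 mm and 10.7 degrees, less where a joint would pass 70% of its speed; a pose out of reach is approached as far as the arm can. A call is refused whole if a number of a shift passes 0.0625 or a number of a turn 10.7, either way. A call with a gripper value outside its range is refused whole. "hand" is the finger opening in m, from 0 to 0.0854, set as the call begins (left out, the last holds). The fingers move at their own pace and stop on an object; the grip force is fixed at half the most. Time passes only in rows, so rows that do not move let the fingers close. It gives the time, the measured TCP pose, the force, the opening and the grip force at its end, in the units of the state.
- state(): the state, without advancing time (a new reading comes with each control period).
- grab_frame(name): name is "scene" or "side" or "wrist"; returns the picture (480x640x3 uint8, red, green, blue); there is no depth.
- camera_info(name): a dict with "camera_matrix" (3x3 intrinsics, pixels), "origin" and "attitude" of the camera in the world; the wrist camera has in their place "mount" (4x4, takes a point from camera to tool coordinates, whose origin is the TCP and whose axes are the flange's). Camera axes: x right, y down, z forward; pixel columns grow to the right and rows downward; lengths in m; the calibration is good to about 2 mm. A picture is of the moment at which its call begins: read the wrist's pose just before it. camera_info takes no time and is no camera call.
- job_done(): hands the job in; it is judged then, once.
Trained networks look in the newest picture that a camera, given by its name, has taken for a name from the list of things; names that differ only in an ending like _2 or _b are one class to them, and where a whole thing is asked for, a point or a joint stands for the part that bears it (a point fixed in the world has none). Each returns a list of dicts, best first, with "p" (0 to 1); they miss things now and then, are a little off and sometimes report something else, mostly with a low value. They report only what shows in the picture. A call takes as long as a camera call. They do not tell look-alikes from the thing itself.
- trace(camera, thing): "region" (480x640 bool, what is visible of it) and "location" ([column, row] in pixels, amid what is visible of it).
The state is a dict: "time": time; "joint_pos": joint angles; "joint_vel": joint speeds; "joint_efforts": joint torques, N m; "tool_pos": TCP position; "tool_rot": TCP orientation; "contact_force": force on the tool from outside, world axes, zero at the start; "ft_torque": the same for the moment, N m; "gripper_width": opening from 0.0 (shut) to 1.0 (fully open); "grasp_force": force on a finger pad.
Only numpy, scipy, OpenCV 4.12 (cv2) and the standard library are available. Lean on these libraries where they do the work, as an engineer would, in place of code of your own. Each camera call takes 0.05 s, during which the arm holds its last target. There are 200 camera calls.

TASK

Throw away the jar of dark grey powder in the white pedal bin: press the black pedal down until it stops, push it to its left (as seen from the robot, facing the bin) under the catch and ease it up so that the lid stays open by itself; then lower the jar in and stand it upright on the bin's floor without dropping it; then press the pedal down again, bring it back to the right and ease it all the way up so that the lid closes softly. Work the lid by the pedal only, press gently (never more than 25 N), let the pedal up slowly both times, and leave the other jar, the dish and the bottle where they are.

Things in the scene. Friction and masses are not known exactly. Their poses are not given: they have to be found in the camera images.
- bin: white benchtop pedal bin, fixed to the worktop. Origin: centre of the underside of its open-topped box (160 mm along x, 180 along y, 80 high, walls 4, inner floor 5 mm up). Its -x side (pedal side) looks towards the robot, +y is left seen from the robot. In front of the box stands the pedal housing: x -157 to -80, y -28 to 44, up to z 73 mm
- bin_floor (a point): point on the bin's inner floor, 35 mm on the pedal side of the box's centre (bin frame [-35, 0, 5] mm): the roomiest place to set the jar down when the lid is up. Axes as the bin's
- slot_mark (a point): point on the front of the housing, bin frame [-157, 0, 34] mm. The steel plate here has an L-shaped slot: the pedal's arm goes straight down in it and at the bottom shifts 16 mm to +y of the bin, under a catch that holds it down. The plate is set up to 2.8 mm higher or lower each time (5 mm at the tread), not measured: stop and catch must be felt
- pedal: the pedal: a steel arm with a black tread, a pad 46 mm (x) by 66 (y) by 8 thick with 7 mm high rims along its two y sides (56 mm between them). Origin: the arm's hinge in the housing, 40 mm above the worktop; the pad is centred 111 mm from it towards the robot. Axes as the bin's when up; pressed, it tips up to 18 degrees, front down
- tread_top (a point): centre of the tread's upper face, where to press; about 60 mm above the worktop and level when up. Pressing takes 5 to 11 N, sprung upward. It meets its bottom stop 24 to 36 mm down (force then climbs steeply); it must be within about 3 mm of the stop to pass under the catch, and rests on the catch about 5 mm above the stop
- pedal_side (a joint): sideways position of the pedal, m: 0 = home (right), 0.016 = fully to the left (+y of the bin) under the catch. It stays where it is left (1.2 N of friction, more when pressed hard on the stop). It can move off 0 by more than 4 mm only when the pedal is pressed down nearly to its stop
- lid_angle (a joint): angle of the bin's grey lid, rad: 0 = shut, 1.2 to 2.0 = held open by the catch. Hinged on the rim away from the robot and linked to the pedal: it opens as the pedal goes down (1 rad for about 15 mm at the tread) and slams if the pedal is let go (falling faster than 5 rad/s is slamming: the tread rising faster than about 75 mm/s)
- lid: the grey lid, 170 x 186 x 7 mm. Origin: on its hinge line, 84 mm above the worktop at the bin's far rim; the panel lies towards its -x
- dark_jar_mid (a point): the jar to discard: clear round plastic jar with dark grey powder and a white screw cap. Body 30 mm in diameter, cap 33 mm in the top 13 mm, 55 mm tall, 28 g. This point: its centre, half-way up (27.5 mm above its underside); z is its axis
- pale_jar: bystander: same kind of jar but with pale beige powder, 33 x 33 x 55 mm, origin at the centre of its underside. Leave it alone
- petri: bystander: round clear petri dish, 64 x 64 x 18 mm, origin at the centre of its underside. Leave it alone
- bottle: bystander: reagent bottle with a blue cap, 57 x 56 x 110 mm, origin at the centre of its underside. Leave it alone
- dark_jar: the same dark grey jar: its origin is at the centre of its underside
Not all that is in view belongs to the job. Leave any blue look-alike of the dark_jar alone.

How it is judged:
By the outcome, as a careful person would: the job done as asked, in the order asked, and still so for the second after the job is handed in, with the robot touching nothing.
It also fails if it takes over 67 s, if anything falls off the work surface, if the arm or the gripper's body presses on something with over 40 N, if the wrist force passes 120 N, or if a joint passes its speed limit or range.

## Working session

There is one attempt and no reset: what is moved stays moved. The work goes in short steps, Python scripts to look and compute and a tool call to move; the robot and the scene stay as the last step left them, time stands still between calls to the robot, and variables do not carry over. Pictures are saved under pics/ and viewed, at most 10 in all, crops included, and the job is handed in when it is done.

Besides the shell and the picture viewer there is one more tool, called after "Call:" in YAML: its name, and indented under it one key for each argument. play_rows: Moves the arm, as the interface text tells. Its arguments: {"type":"object","properties":{"linear":{"type":"array","items":{"type":"array","items":{"type":"number"}}},"turn":{"type":"array","items":{"type":"number"}},"hand":{"type":"number"}},"required":["linear","turn"]}

```bash
mkdir -p pics; cat > h.py <<'E'
from plant import *
import numpy as np, cv2
from scipy.spatial.transform import Rotation as R
def rot(a):
    a=np.array(a,float)
    return a if a.shape==(3,3) else R.from_quat(a[[1,2,3,0]]).as_matrix()
def cam(name):
    i=camera_info(name); return np.array(i["camera_matrix"]),np.array(i["origin"]),rot(i["attitude"])
def ray(name,uv):
    K,o,A=cam(name); d=A@np.linalg.inv(K)@np.array([uv[0],uv[1],1.]); return o,d/np.linalg.norm(d)
def plane(name,uv,z):
    o,d=ray(name,uv); return o+d*(z-o[2])/d[2]
def tri(a,ua,b,ub):
    o1,d1=ray(a,ua);o2,d2=ray(b,ub)
    s=np.linalg.lstsq(np.c_[d1,-d2],o2-o1,rcond=None)[0]
    p,q=o1+d1*s[0],o2+d2*s[1]; return (p+q)/2,np.linalg.norm(p-q)
def proj(name,p):
    K,o,A=cam(name); c=K@(A.T@(np.array(p)-o)); return c[:2]/c[2]
E
python3 - <<'E'
from h import *
s=state(); print(s)
for n in("scene","side"):
    print(n,camera_info(n)); im=grab_frame(n); cv2.imwrite(f"pics/{n}0.png",im[:,:,::-1])
    for t in("bin","pedal","dark_jar","pale_jar","petri","bottle","lid"):
        for r in trace(n,t): 
            g=np.argwhere(r["region"]); print(n,t,round(r["p"],2),np.round(r["location"],1),g.min(0)[::-1],g.max(0)[::-1])
E
```

```text
{'time': 0.0, 'joint_pos': array([-1.38801910e+00,  5.33590790e-02,  1.61429516e+00,  1.12103760e-06,
        1.47600206e+00, -1.18995777e-01]), 'joint_vel': array([ 5.14831464e-04, -1.08213190e-03,  1.43892092e-05, -1.47460519e-03,
       -4.40724133e-04,  3.15993101e-04]), 'joint_efforts': array([-1.13600130e-03, -3.93684232e+01, -3.70175028e+01, -2.46050768e-04,
        7.02219957e-03, -6.47189822e-07]), 'tool_pos': array([ 0.18564745, -0.59613781,  0.23006095]), 'tool_rot': array([-1.03131602e-03,  9.88637694e-01,  1.50314490e-01, -3.23423409e-05]), 'contact_force': array([-0.24993684, -0.31731079, -0.5967294 ]), 'ft_torque': array([ 0.01824543, -0.02521923,  0.03425798]), 'grasp_force': 0.0, 'gripper_width': 1.0004682542612464}
scene {'camera_matrix': array([[526.01750147,   0.        , 320.48044822],
       [  0.        , 526.01750147, 235.14604698],
       [  0.        ,   0.        ,   1.        ]]), 'origin': array([-0.23866442,  0.42602046,  0.85345387]), 'attitude': array([ 0.21548895, -0.46000668,  0.78118127, -0.3629245 ])}
scene bin 0.58 [296.5 230.7] [244 185] [339 285
[... 580 characters left out ...]
06734228],
       [  0.        , 597.79813177, 230.13529642],
       [  0.        ,   0.        ,   1.        ]]), 'origin': array([ 0.1016966 , -0.65836223,  0.90238059]), 'attitude': array([-0.36001906,  0.88197877, -0.2819719 ,  0.1139806 ])}
side bin 0.94 [353.1 226.6] [253 164] [421 275]
side pedal 0.92 [270.2 247.3] [253 232] [295 263]
side dark_jar 0.72 [182.6 206.3] [172 193] [190 219]
side dark_jar 0.58 [200.8 182.2] [196 171] [212 197]
side pale_jar 0.82 [380.9 373.8] [372 361] [392 392]
side petri 0.79 [283.4 161.1] [270 153] [297 174]
side petri 0.33 [349.7 226.2] [253 163] [422 275]
side bottle 0.58 [455.2 306. ] [439 280] [478 337]
side lid 0.6 [364.2 204.5] [303 164] [422 246]
```

View pics/scene0.png

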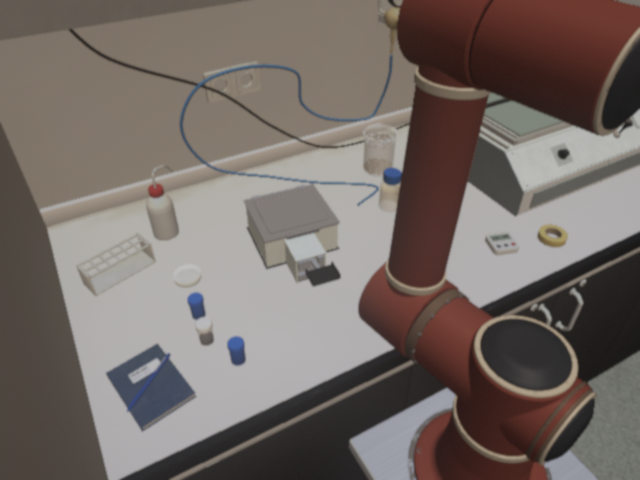

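View pics/side0.png

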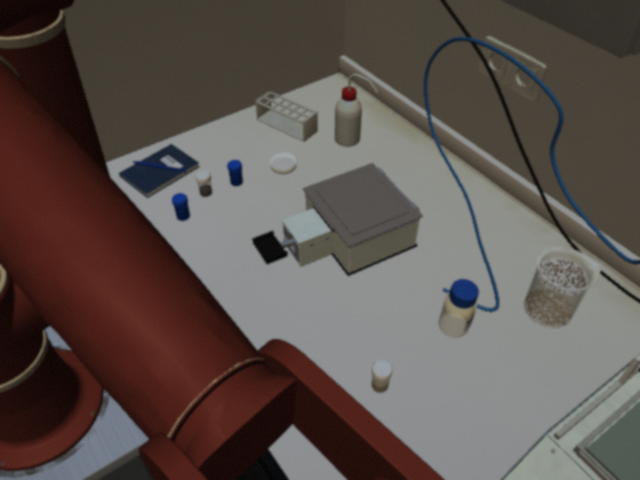

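```bash
python3 - <<'E'
from h import *
a=cv2.imread("pics/scene0.png")[270:390,160:260]; b=cv2.imread("pics/side0.png")[140:240,150:250]
cv2.imwrite("pics/crop0.png",np.hstack([cv2.resize(a,(400,480),interpolation=3),cv2.resize(b,(400,480),interpolation=3)]))
E
```

```text
(no output)
```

View pics/crop0.png

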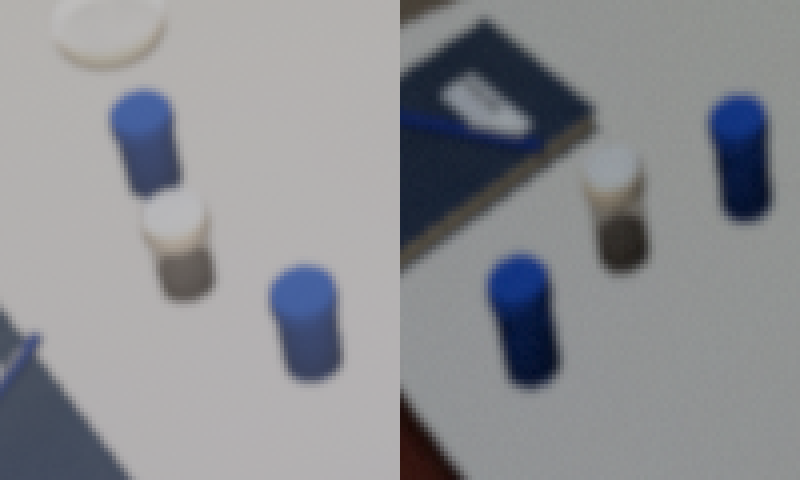

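Candidates in scene / side: blue look‑alikes at (197,303)/(235,172) and (237,350)/(181,206); the white‑capped jar with dark grey powder at (205,331)/(204,183); pale jar only in side (381,374); red‑capped wash bottle is furniture. Choice: (205,331)/(204,183), and the crop confirms white cap and dark powder.

```bash
cat > fit.py <<'E'
from h import *
from scipy.optimize import minimize
print("jar cap",tri("scene",(204.2,322),"side",(203,173.8)))
print("blueA",tri("scene",(197,297),"side",(235,163)),"blueB",tri("scene",(236,342),"side",(180,198)))
print("pale",plane("side",(381,366),.055),"petri",tri("scene",(186,273),"side",(283,161)),"bottle cap",tri("scene",(391,176),"side",(463,290)))
M={}
for n in("scene","side"):
    grab_frame(n)
    for t in("bin","lid","pedal"): M[n,t]=trace(n,t)[0]["region"]
C={n:cam(n) for n in("scene","side")}
def box(x0,x1,y0,y1,z0,z1): return np.array([[x,y,z] for x in(x0,x1) for y in(y0,y1) for z in(z0,z1)])/1000
B=[box(-80,80,-90,90,0,80),box(-157,-80,-28,44,0,73),box(-90,80,-93,93,84,91)]
def pr(n,P):
    K,o,A=C[n]; c=(P-o)@A@K.T; return c[:,:2]/c[:,2:]
def rend(n,boxes,q,S=4):
    c,s=np.cos(q[2]),np.sin(q[2]); m=np.zeros((480*S,640*S),np.uint8)
    for b in boxes:
        P=np.c_[b[:,0]*c-b[:,1]*s+q[0],b[:,0]*s+b[:,1]*c+q[1],b[:,2]]
        h=cv2.convexHull(((pr(n,P)+.5)*S-.5).astype(np.float32)); cv2.fillConvexPoly(m,np.round(h).astype(np.int32),1)
    return cv2.resize(m.astype(np.float32),(640,480),interpolation=cv2.INTER_AREA)
for n in C: cv2.imwrite(f"pics/m_{n}.png",(M[n,"bin"]*255).astype(np.uint8))
def cost(q,ns=("scene","side")):
    e=0
    for n in ns:
        r=rend(n,[B[0],B[1],B[2],box(-246,-200,-33,33,50,66)+[q[3],0,0]],q); m=M[n,"bin"]
        e+=np.abs(r-m).sum()
    return e
p0=plane("side",(364,204),.09)
best=None
for y0 in np.radians(range(-50,51,20)):
    r=minimize(cost,[p0[0],p0[1],y0,0],method="Nelder-Mead",options=dict(initial_simplex=np.array([p0[0],p0[1],y0,0])+np.vstack([np.zeros(4),np.diag([.04,.04,.3,.02])]),maxiter=400))
    if best is None or r.fun<best.fun: best=r
print(best.x,best.fun,np.degrees(best.x[2]),[M[n,"bin"].sum() for n in C])
np.save("q.npy",best.x)
for n in C: 
    print(n,cost(best.x,(n,)))
    im=cv2.imread(f"pics/{n}0.png"); r=rend(n,B,best.x); 
    for b in B+[box(-246,-200,-33,33,50,66)+[best.x[3],0,0]]:
        cs,_=cv2.findContours((rend(n,[b],best.x)>.5).astype(np.uint8),0,1); cv2.drawContours(im,cs,-1,(0,0,255) if b is not B[0] else (0,255,0),1)
    cc=np.argwhere(M[n,"bin"]).mean(0).astype(int); w=im[cc[0]-80:cc[0]+80,cc[1]-100:cc[1]+100]; cv2.imwrite(f"pics/f_{n}.png",cv2.resize(w,(750,600) if 0 else (400,320)))
cv2.imwrite("pics/fit.png",np.hstack([cv2.imread(f"pics/f_{n}.png") for n in C]))
E
python3 fit.py
```

```text
jar cap (array([0.47194157, 0.29870286, 0.05837234]), np.float64(0.004786580362340903))
blueA (array([0.54567564, 0.28927697, 0.05804394]), np.float64(0.007663925207645521)) blueB (array([0.39806909, 0.26172855, 0.05457038]), np.float64(0.00411796419269899))
pale [ 0.48517256 -0.29227695  0.055     ] petri (array([0.66543381, 0.27939395, 0.01727581]), np.float64(0.0015837791255853676)) bottle cap (array([ 0.67049129, -0.27975473,  0.09924293]), np.float64(0.006789100062474672))Traceback (most recent call last):
  File "fit.py", line 9, in <module>
    for t in("bin","lid","pedal"): M[n,t]=trace(n,t)[0]["region"]
                                          ~~~~~~~~~~^^^
IndexError: list index out of range
```

```bash
sed -i 's/for t in("bin","lid","pedal"): .*/M[n,"bin"]=(trace(n,"bin") or trace(n,"bin"))[0]["region"]/' fit.py; python3 fit.py|tail -3
```

```text
[ 0.67911739  0.00531663 -0.12470072  0.02044917] 838.8125 -7.144824678259493 [np.int64(6890), np.int64(10941)]
scene 338.4375
side 500.375
```

View pics/fit.png

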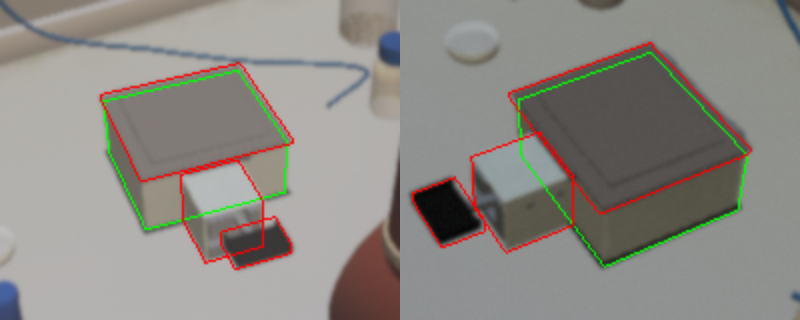

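Fit overlays the bin, housing and black tread (scene ~(320,271), side ~(270,247)) well. Moving above the tread.

Call:
play_rows:
  linear:
    - [0.0225, 0.0525, 0]
    - [0.0225, 0.0525, 0]
    - [0.0225, 0.0525, 0]
    - [0.0225, 0.0525, 0]
    - [0.0225, 0.0525, 0]
    - [0.0225, 0.0525, 0]
  turn: [-2, -2, -2, -2, -2, -2]
  hand: 0

```text
time: 1.95
tool_pos: [0.3212, -0.2801, 0.2315]
tool_rot: [0.0, 0.999, 0.045, 0.0]
contact_force: [1.1, -0.1, -0.1]
gripper_width: 0.002
grasp_force: 0.0
```

Call:
play_rows:
  linear:
    - [0.0225, 0.0525, 0]
    - [0.0225, 0.0525, 0]
    - [0.0225, 0.0525, 0]
    - [0.0225, 0.0525, 0]
    - [0.0225, 0.0525, 0]
    - [0.0225, 0.0525, 0]
    - [0, 0, 0]
  turn: [-2, -2, -2, -2, -2, -2.4, 0]

```text
time: 2.82
tool_pos: [0.4562, 0.0364, 0.2314]
tool_rot: [-0.0, 0.998, -0.059, -0.0]
contact_force: [0.1, -0.6, 0.0]
gripper_width: -0.002
grasp_force: 0.0
```

```bash
cat >> h.py <<'E'
def wristplane(uv,z,s):
    i=camera_info("wrist"); K=np.array(i["camera_matrix"]); T=np.array(i["mount"]); A=rot(s["tool_rot"])
    o=A@T[:3,3]+s["tool_pos"]; d=A@T[:3,:3]@np.linalg.inv(K)@np.array([uv[0],uv[1],1.]); return o+d*(z-o[2])/d[2]
E
python3 - <<'E'
from h import *
s=state(); print(s["time"],s["tool_pos"],s["tool_rot"],s["contact_force"])
im=grab_frame("wrist"); cv2.imwrite("pics/w1.png",im[:,:,::-1])
for r in trace("wrist","pedal"): 
    u=r["location"]; g=np.argwhere(r["region"]); rc=cv2.minAreaRect(g[:,::-1].astype(np.float32)); print(r["p"],u,g.min(0)[::-1],g.max(0)[::-1],rc,wristplane(u,.06,s),wristplane(rc[0],.06,s))
    print([wristplane(c,.062,s)[:2].round(4) for c in cv2.boxPoints(rc)])
E
```

```text
2.825 [0.45624005 0.03638084 0.23136732] [-2.57385424e-04  9.98265870e-01 -5.88657219e-02 -1.17083309e-04] [ 0.10737488 -0.56432758  0.03994673]
0.71 [330.4, 203.6] [297 157] [368 232] ((332.5, 194.5), (75.0, 71.0), 90.0) [0.47934838 0.03287453 0.06      ] [0.48762178 0.02993727 0.06      ]
[array([0.5251, 0.058 ]), array([ 0.5177, -0.0058]), array([4.482e-01, 1.000e-04]), array([0.4562, 0.0679])]
0.53 [74.7, 234.4] [ 46 218] [110 257] ((78.35000610351562, 236.05001831054688), (35.10127639770508, 64.51045989990234), 71.56504821777344) [0.47848829 0.28289783 0.06      ] [0.4764762  0.27990534 0.06      ]
[array([0.487 , 0.3108]), array([0.4993, 0.2464]), array([0.4664, 0.2455]), array([0.4532, 0.3117])]
```

View pics/w1.png

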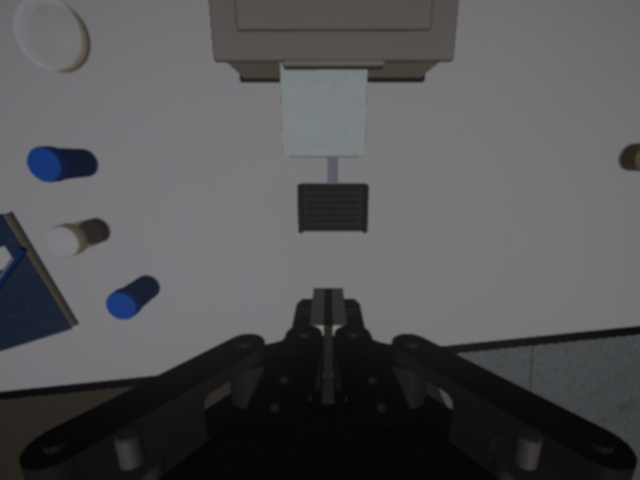

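The wrist picture shows the tread at columns 298–368, rows 183–231 (centre (333,207)), aligned with the image; white jar cap centre ~(67,240), blue caps (45,163) and (123,303).

```bash
python3 - <<'E'
from h import *
s=state()
print("tread",wristplane((333,207.3),.064,s),"edges",wristplane((298,207),.067,s),wristplane((368,207),.067,s),wristplane((333,183),.062,s),wristplane((333,231),.062,s))
print("cap",wristplane((65.5,241),.055,s),"blues",wristplane((43,163),.055,s),wristplane((122,304),.055,s),"lidfront",wristplane((213,60),.09,s),wristplane((456,60),.09,s), "housing",wristplane((282,156),.073,s),wristplane((365,156),.073,s))
E
```

```text
tread [0.4755747  0.02768316 0.064     ] edges [0.48026247 0.0598277  0.067     ] [ 0.47240342 -0.00454913  0.067     ] [0.49765569 0.02505339 0.062     ] [0.45251737 0.03036703 0.062     ]
cap [0.47290924 0.29471214 0.055     ] blues [0.54786053 0.29025814 0.055     ] [0.39979932 0.25893281 0.055     ] lidfront [0.60316148 0.10532656 0.09      ] [ 0.5806798  -0.07887264  0.09      ] housing [0.52704    0.06651039 0.073     ] [ 0.51827607 -0.00528488  0.073     ]
```

Call:
play_rows:
  linear:
    - [0.007, 0, -0.05]
    - [0.007, 0, -0.05]
    - [0.007, 0.0005, -0.05]
    - [0, 0, -0.006]
    - [0, 0, 0]
  turn: [0, 0, 0, 0, 0]

```text
time: 3.55
tool_pos: [0.4771, 0.0328, 0.0764]
tool_rot: [0.0, 0.998, -0.063, 0.0]
contact_force: [-0.2, 0.2, 0.8]
gripper_width: 0.001
grasp_force: 0.0
```

Call:
play_rows:
  linear:
    - [0, 0, -0.005]
    - [0, 0, -0.005]
    - [0, 0, -0.004]
    - [0, 0, -0.004]
    - [0, 0, -0.004]
    - [0, 0, -0.004]
    - [0, 0, 0]
  turn: [0, 0, 0, 0, 0, 0, 0]

```text
time: 4.42
tool_pos: [0.4758, 0.034, 0.0495]
tool_rot: [0.0, 0.998, -0.062, -0.002]
contact_force: [-7.2, 0.4, 9.5]
gripper_width: -0.001
grasp_force: 4.4
```

Call:
play_rows:
  linear:
    - [-0.001, 0, -0.004]
    - [-0.001, 0, -0.004]
    - [0, 0, -0.003]
    - [0, 0, 0]
  turn: [0, 0, 0, 0]

```text
time: 4.92
tool_pos: [0.4752, 0.034, 0.0393]
tool_rot: [-0.0, 0.998, -0.062, 0.0]
contact_force: [-2.8, 0.1, 8.6]
gripper_width: -0.003
grasp_force: 4.3
```

Call:
play_rows:
  linear:
    - [0, 0, -0.002]
    - [0, 0, 0]
  turn: [0, 0]

```text
time: 5.18
tool_pos: [0.4753, 0.034, 0.0374]
tool_rot: [-0.0, 0.998, -0.062, 0.0]
contact_force: [-3.5, 0.5, 8.2]
gripper_width: 0.002
grasp_force: 4.3
```

Call:
play_rows:
  linear:
    - [0, 0, -0.002]
    - [0, 0, 0]
  turn: [0, 0]

```text
time: 5.42
tool_pos: [0.4753, 0.034, 0.0354]
tool_rot: [-0.0, 0.998, -0.062, 0.0]
contact_force: [-3.5, 0.8, 6.8]
gripper_width: 0.0
grasp_force: 4.3
```

Call:
play_rows:
  linear:
    - [0, 0, -0.0015]
    - [0, 0, 0]
  turn: [0, 0]

```text
time: 5.68
tool_pos: [0.4754, 0.034, 0.034]
tool_rot: [-0.0, 0.998, -0.062, 0.0]
contact_force: [-2.2, 1.7, 8.2]
gripper_width: 0.0
grasp_force: 4.3
```

Call:
play_rows:
  linear:
    - [0, 0, -0.001]
    - [0, 0, 0]
  turn: [0, 0]

```text
time: 5.92
tool_pos: [0.4754, 0.034, 0.033]
tool_rot: [-0.0, 0.998, -0.062, 0.0]
contact_force: [-3.0, -0.2, 8.6]
gripper_width: -0.001
grasp_force: 4.3
```

Call:
play_rows:
  linear:
    - [0, 0, -0.001]
    - [0, 0, 0]
  turn: [0, 0]

```text
time: 6.18
tool_pos: [0.4755, 0.034, 0.032]
tool_rot: [-0.0, 0.998, -0.062, 0.0]
contact_force: [-2.9, 0.6, 7.7]
gripper_width: 0.001
grasp_force: 4.3
```

Call:
play_rows:
  linear:
    - [0, 0, -0.001]
    - [0, 0, 0]
  turn: [0, 0]

```text
time: 6.42
tool_pos: [0.4756, 0.034, 0.0313]
tool_rot: [-0.0, 0.998, -0.062, 0.0]
contact_force: [-3.5, 0.5, 9.9]
gripper_width: -0.003
grasp_force: 5.2
```

Call:
play_rows:
  linear:
    - [0, 0, -0.001]
    - [0, 0, 0]
  turn: [0, 0]

```text
time: 6.68
tool_pos: [0.4757, 0.034, 0.0309]
tool_rot: [-0.0, 0.998, -0.062, 0.0]
contact_force: [-6.1, 1.4, 13.3]
gripper_width: 0.001
grasp_force: 7.4
```

Call:
play_rows:
  linear:
    - [0, 0, -0.001]
    - [0, 0, 0]
  turn: [0, 0]

```text
time: 6.92
tool_pos: [0.4757, 0.034, 0.0305]
tool_rot: [-0.0, 0.998, -0.062, -0.0]
contact_force: [-8.1, 1.2, 17.7]
gripper_width: 0.003
grasp_force: 9.8
```

Stop felt at z≈0.031. Ease slightly and push left.

Call:
play_rows:
  linear:
    - [0, 0, 0.0012]
    - [0.0004, 0.003, 0]
    - [0.0004, 0.003, 0]
    - [0.0004, 0.003, 0]
    - [0, 0, 0]
  turn: [0, 0, 0, 0, 0]

```text
time: 7.55
tool_pos: [0.4766, 0.0418, 0.031]
tool_rot: [0.001, 0.998, -0.062, -0.0]
contact_force: [-6.8, -5.1, 13.3]
gripper_width: 0.003
grasp_force: 7.2
```

Call:
play_rows:
  linear:
    - [0.0004, 0.003, 0]
    - [0.0004, 0.003, 0]
    - [0, 0, 0]
  turn: [0, 0, 0]

```text
time: 7.92
tool_pos: [0.4773, 0.0477, 0.0309]
tool_rot: [0.002, 0.998, -0.062, -0.0]
contact_force: [-7.1, -5.4, 13.4]
gripper_width: 0.002
grasp_force: 7.4
```

Call:
play_rows:
  linear:
    - [0.0004, 0.003, 0]
    - [0.0002, 0.002, 0]
    - [0, 0, 0]
  turn: [0, 0, 0]

```text
time: 8.3
tool_pos: [0.478, 0.0518, 0.031]
tool_rot: [0.003, 0.998, -0.061, -0.0]
contact_force: [-7.0, -8.2, 14.1]
gripper_width: -0.001
grasp_force: 7.3
```

Call:
play_rows:
  linear:
    - [0.0003, 0.002, 0]
    - [0, 0, 0]
  turn: [0, 0]

```text
time: 8.55
tool_pos: [0.4785, 0.0538, 0.0311]
tool_rot: [0.002, 0.998, -0.061, 0.0]
contact_force: [-5.6, -8.0, 13.1]
gripper_width: 0.001
grasp_force: 7.1
```

Call:
play_rows:
  linear:
    - [0.0002, 0.0015, 0]
    - [0, 0, 0]
  turn: [0, 0]

```text
time: 8.8
tool_pos: [0.4789, 0.0551, 0.0312]
tool_rot: [0.003, 0.998, -0.061, 0.0]
contact_force: [-5.9, -8.4, 13.3]
gripper_width: -0.002
grasp_force: 7.1
```

```bash
python3 - <<'E'
from h import *
print(state()["tool_pos"],state()["contact_force"])
im=grab_frame("side"); 
for r in trace("side","pedal"):
    g=np.argwhere(r["region"]); print(r["p"],r["location"],g.min(0)[::-1],g.max(0)[::-1],plane("side",r["location"],.031))
cv2.imwrite("pics/s2.png",cv2.resize(im[130:290,230:430,::-1],(800,600) if 0 else (750,600)))
E
```

```text
[0.47886292 0.05511458 0.03117198] [-5.9321026  -8.3652483  13.29274011]
```

View pics/s2.png

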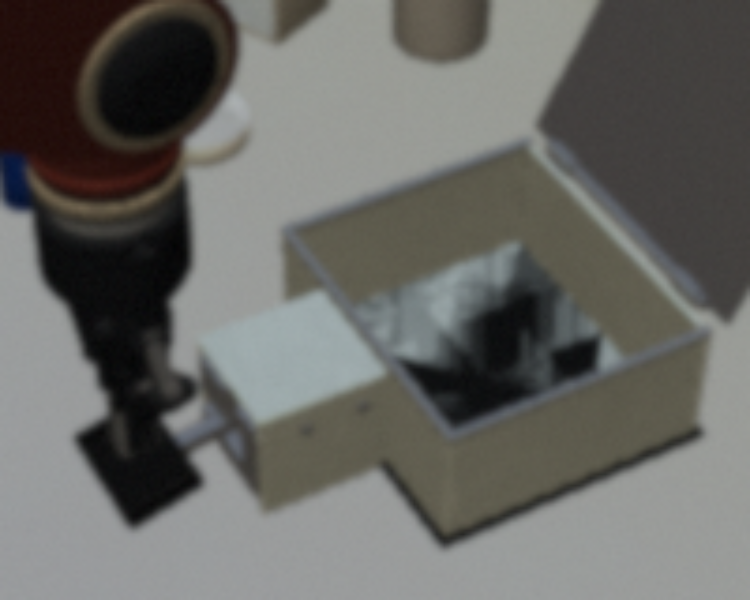

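Lid is open; the finger stands in the left half of the tread, tread centre ≈ crop (140,463).

```bash
python3 - <<'E'
from h import *
f=lambda u,v:(230+u/3.75,130+v/3.75)
print(plane("side",f(140,463),.031),proj("side",[.475,.029,.029]),proj("side",[.477,.045,.029]),f(140,463))
# finger vs tread
print(proj("side",[.4789,.0551,.031]),f(122,455))
E
```

```text
[0.47602216 0.04311003 0.031     ] [270.78956471 258.74406949] [267.30903482 253.35483361] (267.3333333333333, 253.46666666666667)
[265.35025686 249.17824476] (262.5333333333333, 251.33333333333331)
```

Call:
play_rows:
  linear:
    - [0.0003, 0.002, 0]
    - [0, 0, 0]
  turn: [0, 0]

```text
time: 9.15
tool_pos: [0.4793, 0.0572, 0.0312]
tool_rot: [0.003, 0.998, -0.061, 0.001]
contact_force: [-6.0, -8.3, 12.8]
gripper_width: -0.003
grasp_force: 7.0
```

Call:
play_rows:
  linear:
    - [0.0003, 0.002, 0]
    - [0, 0, 0]
  turn: [0, 0]

```text
time: 9.4
tool_pos: [0.4797, 0.0592, 0.0313]
tool_rot: [0.003, 0.998, -0.061, 0.001]
contact_force: [-5.7, -8.0, 13.1]
gripper_width: 0.002
grasp_force: 7.0
```

Call:
play_rows:
  linear:
    - [0, 0, 0.0015]
    - [0, 0, 0.0015]
    - [0, 0, 0.0015]
    - [0, 0, 0.0015]
    - [0, 0, 0]
  turn: [0, 0, 0, 0, 0]

```text
time: 10.02
tool_pos: [0.4791, 0.0611, 0.0355]
tool_rot: [0.0, 0.998, -0.062, 0.001]
contact_force: [0.5, -1.8, 3.0]
gripper_width: 0.001
grasp_force: 1.6
```

Call:
play_rows:
  linear:
    - [0, 0, 0.0015]
    - [0, 0, 0.0015]
    - [0, 0, 0]
  turn: [0, 0, 0]

```text
time: 10.4
tool_pos: [0.4781, 0.0614, 0.0377]
tool_rot: [-0.0, 0.998, -0.062, -0.0]
contact_force: [-1.0, 0.1, -0.4]
gripper_width: 0.003
grasp_force: 0.0
```

Call:
play_rows:
  linear:
    - [0, 0, 0.005]
    - [0, 0, 0.03]
    - [0, 0, 0.05]
    - [0, 0.05, 0.04]
    - [-0.001, 0.06, 0.01]
    - [-0.001, 0.06, 0]
    - [-0.001, 0.06, 0]
    - [0, 0.004, 0]
  turn: [0, 0, 0, 0, 0, 0, 0, 0]
  hand: 0.06

```text
time: 11.4
tool_pos: [0.4747, 0.2974, 0.1723]
tool_rot: [-0.0, 0.998, -0.06, -0.0]
contact_force: [0.6, -0.7, 0.2]
gripper_width: 0.701
grasp_force: 0.0
```

```bash
python3 - <<'E'
from h import *
im=grab_frame("wrist")
s=state(); print(s["time"],s["tool_pos"],s["tool_rot"],s["joint_vel"].round(3),s["gripper_width"])
cv2.imwrite("pics/w3.png",im[:,:,::-1])
for r in trace("wrist","dark_jar"):
    g=np.argwhere(r["region"]); print(r["p"],r["location"],g.min(0)[::-1],g.max(0)[::-1],wristplane(r["location"],.055,s),wristplane(r["location"],.03,s))
hs=cv2.cvtColor(im,cv2.COLOR_RGB2HSV); m=((hs[...,1]<40)&(hs[...,2]>185)).astype(np.uint8)
n,l,st,c=cv2.connectedComponentsWithStats(m); 
for i in range(1,n):
    if st[i,4]>200: print(st[i],c[i],wristplane(c[i],.055,s))
for nm in("side","scene"):
    im=grab_frame(nm); cv2.imwrite(f"pics/{nm}3.png",im[:,:,::-1])
E
```

```text
11.45 [0.47491925 0.29599757 0.17207476] [-3.81034941e-06  9.98179955e-01 -6.03055322e-02 -1.43373031e-04] [-0.051 -0.022  0.028 -0.013  0.004 -0.016] 0.702936361833852
0.83 [373.5, 310.6] [355 284] [393 339] [0.41030294 0.26587296 0.055     ] [0.39735669 0.26363286 0.03      ]
0.8 [320.0, 150.0] [301 128] [344 171] [0.54689496 0.29477969 0.055     ] [0.5471409  0.29533143 0.03      ]
0.74 [325.0, 240.8] [304 217] [343 264] [0.47669908 0.29962329 0.055     ] [0.47016544 0.30064282 0.03      ]
```

View pics/w3.png

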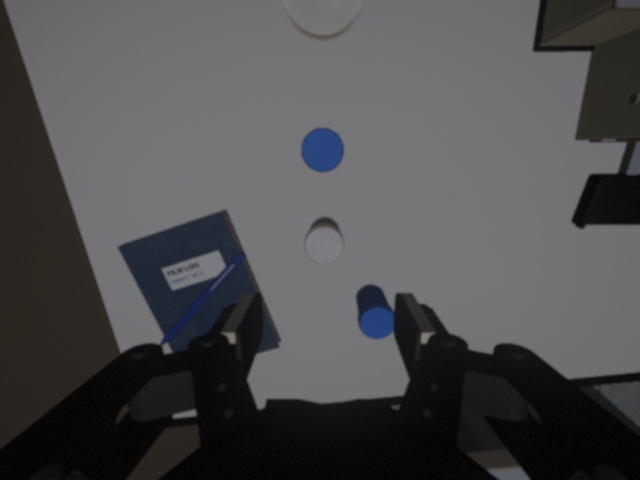

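Cap centre at (324,243), blue caps (322,150) and (377,322) clear of the finger paths; the wrist fix agrees with the scene/side one within 3 mm.

Call:
play_rows:
  linear:
    - [-0.001, 0.0025, -0.03]
    - [0, 0, -0.045]
    - [0, 0, -0.045]
    - [0, 0, -0.027]
    - [0, 0, 0]
    - [0, 0, 0]
  turn: [0, 0, 0, 0, 0, 0]

```text
time: 12.35
tool_pos: [0.4757, 0.2962, 0.0266]
tool_rot: [-0.0, 0.998, -0.063, 0.001]
contact_force: [0.5, -0.8, 0.7]
gripper_width: 0.702
grasp_force: 0.0
```

Call:
play_rows:
  linear:
    - [0, 0, 0]
    - [0, 0, 0]
    - [0, 0, 0]
    - [0, 0, 0]
  turn: [0, 0, 0, 0]
  hand: 0.02

```text
time: 12.85
tool_pos: [0.4759, 0.2973, 0.0271]
tool_rot: [-0.001, 0.998, -0.062, 0.001]
contact_force: [0.1, 0.0, 6.8]
gripper_width: 0.353
grasp_force: 59.0
```

Call:
play_rows:
  linear:
    - [0, 0, 0.01]
    - [0, 0, 0.03]
    - [0, 0, 0.045]
    - [0, 0, 0.045]
    - [0, -0.01, 0]
    - [0, 0, 0]
    - [0, 0, 0]
  turn: [0, 0, 0, 0, 0, 0, 0]

```text
time: 13.72
tool_pos: [0.4733, 0.2861, 0.153]
tool_rot: [0.001, 0.998, -0.062, -0.002]
contact_force: [-0.9, -0.1, -0.5]
gripper_width: 0.355
grasp_force: 59.2
```

```bash
python3 - <<'E'
from h import *
s=state(); print(s["time"],s["tool_pos"],s["contact_force"],s["grasp_force"])
L=[]
for n in("scene","side"):
    im=grab_frame(n); u=proj(n,s["tool_pos"]).astype(int); print(n,u)
    for r in trace(n,"dark_jar"): print(r["p"],r["location"])
    L.append(cv2.resize(im[u[1]-45:u[1]+45,u[0]-40:u[0]+40,::-1],(400,450)))
cv2.imwrite("pics/held.png",np.hstack(L))
q=np.load("q.npy"); c,sn=np.cos(q[2]),np.sin(q[2])
for bx in(-.035,-.2026): print(q[0]+bx*c,q[1]+bx*sn)
E
```

```text
13.725 [0.47326147 0.28605518 0.15299492] [-0.90144711 -0.05935986 -0.51671772] 59.24237755200011
scene [202 284]
0.92 [235.2, 348.2]
0.75 [194.2, 306.2]
0.67 [205.8, 287.9]
side [199 142]
0.9 [182.9, 207.9]
0.72 [237.5, 173.4]
0.65 [193.8, 144.6]
0.33 [372.5, 204.1]
0.6443891650021235 0.009669855527569335
0.47809058971914953 0.03051557112701706
```

View pics/held.png

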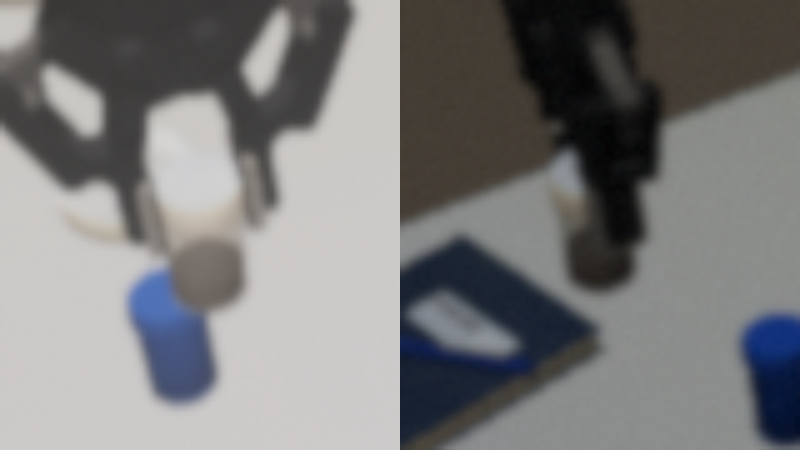

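Jar is held upright by its body (scene (206,288), cap above fingers). Moving over the bin.

Call:
play_rows:
  linear:
    - [0.0125, -0.02, 0]
    - [0.0246, -0.0395, 0]
    - [0.0246, -0.0395, 0]
    - [0.0246, -0.0395, 0]
    - [0.0246, -0.0395, 0]
    - [0.0246, -0.0395, 0]
    - [0.0246, -0.0395, 0]
    - [0.0126, -0.019, 0]
  turn: [0, 0, 0, 0, 0, 0, 0, 0]

```text
time: 14.92
tool_pos: [0.6479, 0.0087, 0.1545]
tool_rot: [-0.0, 0.998, -0.063, -0.0]
contact_force: [-0.2, -0.3, -0.9]
gripper_width: 0.357
grasp_force: 59.3
```

Call:
play_rows:
  linear:
    - [0, 0, 0]
    - [0, 0, 0]
  turn: [0, 0]

```text
time: 15.18
tool_pos: [0.6466, 0.0117, 0.1546]
tool_rot: [-0.0, 0.998, -0.062, -0.001]
contact_force: [0.9, -0.1, -0.1]
gripper_width: 0.354
grasp_force: 59.3
```

```bash
python3 - <<'E'
from h import *
s=state(); print(s["time"],s["tool_pos"],s["contact_force"],s["grasp_force"])
im=grab_frame("wrist"); a=im[:,:,::-1]; b=grab_frame("side")[:,:,::-1]
cv2.imwrite("pics/over.png",np.hstack([cv2.resize(a,(400,300)),cv2.resize(b[80:290,230:440],(400,300))]))
E
```

```text
15.175 [0.64656553 0.01170049 0.15464637] [ 0.91865233 -0.12999799 -0.13911651] 59.25196933269035
```

View pics/over.png

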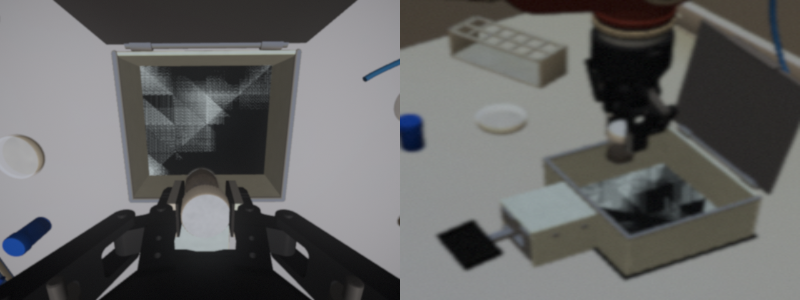

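Jar hangs over the bin's near half, lid well clear behind, pedal latched. Lowering.

Call:
play_rows:
  linear:
    - [0, 0, -0.02]
    - [0, 0, -0.025]
    - [0, 0, -0.025]
    - [0, 0, -0.02]
    - [0, 0, -0.013]
    - [0, 0, -0.01]
    - [0, 0, 0]
  turn: [0, 0, 0, 0, 0, 0, 0]

```text
time: 16.15
tool_pos: [0.6469, 0.0106, 0.0414]
tool_rot: [-0.0, 0.998, -0.062, -0.0]
contact_force: [-0.2, -0.4, -0.6]
gripper_width: 0.355
grasp_force: 59.3
```

Call:
play_rows:
  linear:
    - [0, 0, -0.002]
    - [0, 0, -0.002]
    - [0, 0, 0]
  turn: [0, 0, 0]

```text
time: 16.52
tool_pos: [0.6473, 0.0105, 0.0383]
tool_rot: [-0.0, 0.998, -0.062, 0.0]
contact_force: [0.0, 1.0, -1.0]
gripper_width: 0.355
grasp_force: 59.3
```

Call:
play_rows:
  linear:
    - [0, 0, -0.0015]
    - [0, 0, -0.0015]
    - [0, 0, 0]
  turn: [0, 0, 0]

```text
time: 16.9
tool_pos: [0.647, 0.0106, 0.0348]
tool_rot: [-0.0, 0.998, -0.062, -0.0]
contact_force: [-1.4, -0.0, -0.7]
gripper_width: 0.356
grasp_force: 59.3
```

Call:
play_rows:
  linear:
    - [0, 0, -0.0015]
    - [0, 0, 0]
  turn: [0, 0]

```text
time: 17.15
tool_pos: [0.6471, 0.0106, 0.0334]
tool_rot: [-0.0, 0.998, -0.062, -0.0]
contact_force: [0.1, -1.1, -0.3]
gripper_width: 0.355
grasp_force: 59.3
```

Call:
play_rows:
  linear:
    - [0, 0, -0.001]
    - [0, 0, 0]
  turn: [0, 0]

```text
time: 17.4
tool_pos: [0.6471, 0.0106, 0.0324]
tool_rot: [-0.0, 0.998, -0.062, -0.0]
contact_force: [0.4, 0.5, 0.1]
gripper_width: 0.352
grasp_force: 59.3
```

Call:
play_rows:
  linear:
    - [0, 0, -0.001]
    - [0, 0, 0]
  turn: [0, 0]

```text
time: 17.65
tool_pos: [0.6471, 0.0106, 0.0314]
tool_rot: [-0.0, 0.998, -0.062, -0.0]
contact_force: [0.1, 0.7, -0.4]
gripper_width: 0.356
grasp_force: 59.3
```

Call:
play_rows:
  linear:
    - [0, 0, -0.001]
    - [0, 0, 0]
  turn: [0, 0]

```text
time: 17.9
tool_pos: [0.6474, 0.0106, 0.0312]
tool_rot: [0.0, 0.998, -0.062, 0.0]
contact_force: [-1.4, -0.6, 3.4]
gripper_width: 0.355
grasp_force: 59.6
```

Call:
play_rows:
  linear:
    - [0, 0, -0.001]
    - [0, 0, 0]
  turn: [0, 0]

```text
time: 18.15
tool_pos: [0.6477, 0.0105, 0.0311]
tool_rot: [0.0, 0.998, -0.062, 0.0]
contact_force: [-3.7, 0.5, 7.5]
gripper_width: 0.351
grasp_force: 59.9
```

Call:
play_rows:
  linear:
    - [0, 0, 0.001]
    - [0, 0, 0]
  turn: [0, 0]

```text
time: 18.4
tool_pos: [0.6475, 0.0106, 0.0312]
tool_rot: [0.0, 0.998, -0.062, 0.0]
contact_force: [-2.0, -0.0, 5.4]
gripper_width: 0.351
grasp_force: 59.7
```

Call:
play_rows:
  linear:
    - [0, 0, 0]
    - [0, 0, 0]
    - [0, 0, 0]
    - [0, 0, 0]
  turn: [0, 0, 0, 0]
  hand: 0.055

```text
time: 18.9
tool_pos: [0.647, 0.0106, 0.0303]
tool_rot: [-0.0, 0.998, -0.062, -0.0]
contact_force: [0.0, -1.0, 0.5]
gripper_width: 0.644
grasp_force: 0.0
```

Call:
play_rows:
  linear:
    - [0, 0, 0.01]
    - [0, 0, 0.03]
    - [0, 0, 0.04]
    - [0, 0, 0.04]
    - [-0.02, 0, 0.01]
    - [0, 0, 0]
  turn: [0, 0, 0, 0, 0, 0]

```text
time: 19.65
tool_pos: [0.6276, 0.0106, 0.1629]
tool_rot: [0.0, 0.998, -0.062, 0.002]
contact_force: [0.0, -0.6, -0.2]
gripper_width: 0.644
grasp_force: 0.0
```

```bash
python3 - <<'E'
from h import *
s=state(); print(s["time"],s["tool_pos"],s["contact_force"])
a=grab_frame("wrist")[:,:,::-1]; b=grab_frame("side")[:,:,::-1]
print([(r["p"],r["location"]) for r in trace("side","dark_jar")],[(r["p"],r["location"]) for r in trace("wrist","dark_jar")])
cv2.imwrite("pics/in.png",np.hstack([cv2.resize(a[100:400,170:570],(400,300)),cv2.resize(b[130:290,240:440],(400,300))]))
E
```

```text
19.65 [0.62761483 0.01056544 0.16289948] [ 0.01709623 -0.55390076 -0.24985024]
[(0.84, [343.3, 219.0]), (0.77, [180.7, 205.4]), (0.68, [235.0, 172.7]), (0.48, [269.6, 251.5])] [(0.96, [321.4, 224.9]), (0.96, [40.1, 358.1]), (0.64, [311.8, 388.8])]
```

View pics/in.png

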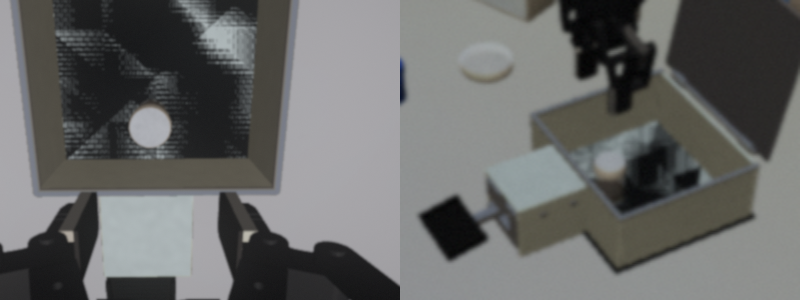

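Jar stands upright (round white cap at wrist crop (150,127), inside the walls). Back to the pedal.

Call:
play_rows:
  linear:
    - [-0.04, 0.008, 0]
    - [-0.05, 0.01, 0]
    - [-0.05, 0.01, 0]
    - [-0.0115, 0.002, -0.03]
    - [0, 0, -0.045]
    - [0, 0, -0.03]
    - [0, 0, -0.01]
    - [0, 0, 0]
  turn: [0, 0, 0, 0, 0, 0, 0, 0]
  hand: 0

```text
time: 20.85
tool_pos: [0.4755, 0.0406, 0.0451]
tool_rot: [-0.0, 0.998, -0.062, -0.001]
contact_force: [0.1, 0.4, -0.1]
gripper_width: 0.001
grasp_force: 0.0
```

Call:
play_rows:
  linear:
    - [0, 0, -0.003]
    - [0, 0, -0.003]
    - [0, 0, -0.003]
    - [0, 0, 0]
  turn: [0, 0, 0, 0]

```text
time: 21.35
tool_pos: [0.4756, 0.0406, 0.0365]
tool_rot: [-0.0, 0.998, -0.062, -0.0]
contact_force: [0.3, 0.2, -0.2]
gripper_width: -0.004
grasp_force: 0.0
```

Call:
play_rows:
  linear:
    - [0, 0, -0.002]
    - [0, 0, -0.0015]
    - [0, 0, 0]
  turn: [0, 0, 0]

```text
time: 21.72
tool_pos: [0.4761, 0.0405, 0.0342]
tool_rot: [0.0, 0.998, -0.062, 0.0]
contact_force: [-3.0, -0.5, 8.2]
gripper_width: 0.0
grasp_force: 4.3
```

Contact at ~0.036. On to the stop (0.031), in small steps.

Call:
play_rows:
  linear:
    - [0, 0, -0.0015]
    - [0, 0, 0]
  turn: [0, 0]

```text
time: 21.98
tool_pos: [0.4762, 0.0405, 0.0328]
tool_rot: [0.0, 0.998, -0.062, 0.0]
contact_force: [-3.1, 0.0, 7.7]
gripper_width: 0.001
grasp_force: 4.3
```

Call:
play_rows:
  linear:
    - [0, 0, -0.001]
    - [0, 0, 0]
  turn: [0, 0]

```text
time: 22.22
tool_pos: [0.4763, 0.0405, 0.0318]
tool_rot: [0.0, 0.998, -0.062, 0.0]
contact_force: [-3.6, 0.5, 8.0]
gripper_width: -0.001
grasp_force: 4.3
```

Call:
play_rows:
  linear:
    - [0, 0, -0.001]
    - [0, 0, 0]
  turn: [0, 0]

```text
time: 22.48
tool_pos: [0.4764, 0.0405, 0.0313]
tool_rot: [0.0, 0.998, -0.062, 0.0]
contact_force: [-4.4, -0.0, 10.8]
gripper_width: 0.001
grasp_force: 5.7
```

Call:
play_rows:
  linear:
    - [-0.0004, -0.003, 0]
    - [-0.0004, -0.003, 0]
    - [-0.0004, -0.003, 0]
    - [-0.0004, -0.003, 0]
    - [0, 0, 0]
  turn: [0, 0, 0, 0, 0]

```text
time: 23.1
tool_pos: [0.475, 0.029, 0.0313]
tool_rot: [-0.001, 0.998, -0.062, 0.001]
contact_force: [-3.5, 3.0, 10.5]
gripper_width: 0.003
grasp_force: 5.4
```

Call:
play_rows:
  linear:
    - [-0.0004, -0.003, 0]
    - [-0.0004, -0.003, 0]
    - [0, 0, 0]
  turn: [0, 0, 0]

```text
time: 23.48
tool_pos: [0.4744, 0.0237, 0.0314]
tool_rot: [-0.001, 0.998, -0.062, 0.001]
contact_force: [-3.6, 5.7, 9.7]
gripper_width: 0.001
grasp_force: 5.1
```

Call:
play_rows:
  linear:
    - [-0.0004, -0.003, 0]
    - [-0.0002, -0.002, 0]
    - [0, 0, 0]
  turn: [0, 0, 0]

```text
time: 23.85
tool_pos: [0.4741, 0.019, 0.0315]
tool_rot: [-0.002, 0.998, -0.062, 0.001]
contact_force: [-2.3, 6.3, 9.8]
gripper_width: 0.002
grasp_force: 5.0
```

Call:
play_rows:
  linear:
    - [-0.0004, -0.003, 0]
    - [0, 0, 0]
  turn: [0, 0]

```text
time: 24.1
tool_pos: [0.4737, 0.0161, 0.0315]
tool_rot: [-0.002, 0.998, -0.062, 0.001]
contact_force: [-2.6, 5.9, 9.6]
gripper_width: -0.002
grasp_force: 4.9
```

Call:
play_rows:
  linear:
    - [0, 0, 0.0015]
    - [0, 0, 0.0015]
    - [0, 0, 0.0015]
    - [0, 0, 0.0015]
    - [0, 0, 0.0015]
    - [0, 0, 0.0015]
    - [0, 0, 0]
  turn: [0, 0, 0, 0, 0, 0, 0]

```text
time: 24.98
tool_pos: [0.4734, 0.016, 0.0402]
tool_rot: [-0.002, 0.998, -0.062, 0.001]
contact_force: [-1.4, 6.2, 8.0]
gripper_width: -0.002
grasp_force: 4.2
```

Past the catch height with the spring still pressing: clear of the catch. Easing on up.

Call:
play_rows:
  linear:
    - [0, 0, 0.002]
    - [0, 0, 0.002]
    - [0, 0, 0.002]
    - [0, 0, 0.002]
    - [0, 0, 0.002]
    - [0, 0, 0.001]
    - [0, 0, 0.001]
    - [0, 0, 0]
  turn: [0, 0, 0, 0, 0, 0, 0, 0]

```text
time: 25.98
tool_pos: [0.4741, 0.0158, 0.0526]
tool_rot: [-0.002, 0.998, -0.062, 0.002]
contact_force: [-0.6, 4.4, 7.2]
gripper_width: 0.0
grasp_force: 3.8
```

Call:
play_rows:
  linear:
    - [0, 0, 0.0015]
    - [0, 0, 0.0015]
    - [0, 0, 0.0015]
    - [0, 0, 0.0015]
    - [0, 0, 0.0015]
    - [0, 0, 0.001]
    - [0, 0, 0.001]
    - [0, 0, 0]
  turn: [0, 0, 0, 0, 0, 0, 0, 0]

```text
time: 26.98
tool_pos: [0.4717, 0.0145, 0.0596]
tool_rot: [0.0, 0.998, -0.062, -0.001]
contact_force: [-0.7, 0.9, 1.3]
gripper_width: -0.0
grasp_force: 0.8
```

Call:
play_rows:
  linear:
    - [0, 0, 0.0015]
    - [0, 0, 0.0015]
    - [0, 0, 0.0015]
    - [0, 0, 0]
  turn: [0, 0, 0, 0]

```text
time: 27.48
tool_pos: [0.4723, 0.0146, 0.0647]
tool_rot: [0.0, 0.998, -0.062, 0.0]
contact_force: [0.1, 0.1, -0.2]
gripper_width: 0.0
grasp_force: 0.0
```

Call:
play_rows:
  linear:
    - [0, 0, 0.01]
    - [0, 0, 0.03]
    - [-0.01, -0.03, 0.05]
    - [-0.02, -0.05, 0.03]
    - [-0.02, -0.05, 0]
    - [-0.02, -0.05, 0]
    - [0, 0, 0]
    - [0, 0, 0]
  turn: [0, 0, 0, 0, 0, 0, 0, 0]

```text
time: 28.48
tool_pos: [0.4024, -0.1652, 0.1849]
tool_rot: [-0.0, 0.998, -0.062, 0.0]
contact_force: [0.2, 0.8, -0.1]
gripper_width: -0.001
grasp_force: 0.0
```

```bash
python3 - <<'E'
from h import *
s=state(); print(s["time"],s["tool_pos"],s["contact_force"])
for n in("scene","side"):
    im=grab_frame(n)[:,:,::-1]; o=cv2.imread(f"pics/{n}0.png")
    for t in("pedal","lid","bin"): print(n,t,[(r["p"],r["location"]) for r in trace(n,t)][:2])
    def dark(i):
        x0,y0,x1,y1=(300,250,350,295) if n=="scene" else (245,225,300,275)
        m=(i[y0:y1,x0:x1].max(2)<45); a=np.argwhere(m); return m.sum(),a.mean(0)[::-1]+[x0,y0],a.min(0)[::-1]+[x0,y0],a.max(0)[::-1]+[x0,y0]
    print("dark before/after",dark(o),dark(im))
    d=np.abs(im.astype(int)-o).max(2); 
    x0,y0,x1,y1=(244,184,340,287) if n=="scene" else (253,163,422,276); print("bin diff>40:",(d[y0:y1,x0:x1]>40).sum())
E
```

```text
28.475 [ 0.40242195 -0.16521368  0.18494403] [ 0.18730437  0.75222826 -0.10182097]
scene pedal [(0.7, [310.8, 270.0])]
scene lid []
scene bin [(0.67, [292.2, 228.6])]<stdin>:8: RuntimeWarning: Mean of empty slice.
  ret = um.true_divide(
Traceback (most recent call last):
ValueError: zero-size array to reduction operation minimum which has no identity
```

```bash
python3 - <<'E'
from h import *
im=grab_frame("side")[:,:,::-1]; o=cv2.imread("pics/side0.png")
for t in("pedal","lid"): print(t,[(r["p"],r["location"]) for r in trace("side",t)][:2])
for i in(o,im):
    m=i[225:275,245:300].max(2)<60; n,l,st,c=cv2.connectedComponentsWithStats(m.astype(np.uint8)); k=1+st[1:,4].argmax() if n>1 else 0; print(st[k],c[k])
d=np.abs(im.astype(int)-o).max(2); a=np.argwhere(d[163:276,253:422]>40); print(len(a),a.min(0) if len(a) else 0,a.max(0) if len(a) else 0)
p=np.array([.478,.0305,.064]); v=np.array([.1236,.9923,0]); print("px per 4mm left",proj("side",p+.004*v)-proj("side",p))
E
```

```text
pedal [(0.93, [262.8, 247.7])]
lid [(0.67, [361.8, 204.8])]
[  8   7  34  32 638] [24.2523511  22.27115987]
[   8    0   47   50 1697] [35.72834414 21.10135533]
5402 [0 0] [112  69]
px per 4mm left [-0.88676215 -1.34337672]
```

Call:
play_rows:
  linear:
    - [-0.01, -0.055, 0.01]
    - [-0.02, -0.055, 0.01]
    - [-0.02, -0.055, 0.01]
    - [-0.02, -0.055, 0.01]
    - [-0.02, -0.055, 0]
    - [-0.02, -0.05, 0]
    - [-0.02, -0.05, 0]
    - [-0.02, -0.04, 0]
  turn: [0, 0, 0, 0, 0, 0, 0, 0]

```text
time: 29.82
tool_pos: [0.2518, -0.582, 0.2242]
tool_rot: [-0.0, 0.998, -0.062, -0.0]
contact_force: [-0.2, 0.5, 0.5]
gripper_width: 0.002
grasp_force: 0.0
```

```bash
python3 - <<'E'
from h import *
s=state(); print(s["time"],s["tool_pos"])
for nm,(x0,y0,x1,y1),B in(("side",(245,225,300,275),(253,163,422,276)),("scene",(300,250,350,295),(244,184,340,287))):
    im=grab_frame(nm)[:,:,::-1]; o=cv2.imread(f"pics/{nm}0.png")
    for i in(o,im):
        m=i[y0:y1,x0:x1].max(2)<75; n,l,st,c=cv2.connectedComponentsWithStats(m.astype(np.uint8)); k=1+st[1:,4].argmax() if n>1 else 0; print(st[k],c[k])
    d=np.abs(im.astype(int)-o).max(2); a=np.argwhere(d[B[1]:B[3],B[0]:B[2]]>30); print(nm,len(a),a.min(0) if len(a) else 0,a.max(0) if len(a) else 0)
E
```

```text
29.825 [ 0.25179908 -0.58203251  0.2241531 ]
[  8   6  46  33 762] [27.26246719 22.51706037]
[  8   7  34  32 642] [24.26012461 22.35202492]
side 362 [0 0] [112 167]
[  6  14  34  21 415] [22.48192771 24.40722892]
[  6  14  34  21 413] [22.52058111 24.42130751]
scene 0 0 0
```

```bash
python3 -c "
from plant import *
print(job_done())"
```

```text
the job is handed in; nothing more can be done
None
```

The dark jar is standing upright on the bin floor, the lid is shut and the pedal is back home on the right. I handed the job in at about 30 s, with readings never above about 20 N on the pedal and both releases eased up slowly; the grader returned no verdict.

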